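# Shut and seat the loose tapered tap at the oil refill counter

## Task

The yellow-handled oil tap has worked loose: its tapered plug stands up out of the tap and the tap is open. Take its bar handle and turn it clockwise (seen from above), pressing the plug down into its tapered hole all the while so that it sinks as it turns, until the bar stands square across the spout and the plug is fully home; then let go so that it holds by itself. Leave the green-handled tap shut and the amber oil bottle where it stands.

Things in the scene. Friction and masses are not known exactly. Their poses are not given: they have to be found in the camera images.
- yellow_bar (a point): Centre of the loose tap's yellow bar handle, 64 long x 14 wide x 26 mm high, on the plug's upright axis; x along the bar, z up. Height over the table: 135 to 138 mm at the start, 126 fully home (hard stop). Pushing down takes 5 to 8 N; it stays at the height it is left. Below the bar a 12 mm stem, then a 38 mm collar whose top lies 48 mm below this point: fingers may straddle the stem.
- yellow_handle (a joint): Turn of the yellow bar, rad: 0 = in line with the spout (open), growing clockwise from above, 1.571 = square across it (shut). Starts at 0.2 to 0.5; stop at 1.95, past shut. Turns at 0.12 N m and stays where left. The brass spout points roughly to the robot (within 15 degrees); the tap's oil canister, 112 mm wide, 125 mm high, stands beyond, its axis 135 mm from the plug's.
- green_handle (a joint): Turn of the green bar of the other, like tap, same sense; it starts shut (1.5 to 1.64), its plug home, and is to be left alone. The two taps are fixed side by side, either one on the left, at least 240 mm apart.
- oil_bottle: A loose amber glass bottle with a white swing stopper, 54 mm across, 153 mm high, standing to one side of the taps; origin at the centre of its underside, z up. To be left alone.

How it is judged:
On the way:
1. the yellow plug is part turned (35 to 80 degrees from open) and at the same time part pressed in (3.5 to 10 mm of its 12 mm): it is pressed in while it is turned (value of joint yellow_handle between 0.6 and 1.4 rad and height (world z) of yellow_bar between 0.128 and 0.1345 m), for 0.03 s.
At the end, for the whole second after the job is handed in: Yellow bar within 0.2 rad of square across its spout (1.371 to 1.771), plug within 2.5 mm of home (bar centre below 128.5 mm), at rest; green handle still shut (1.37 to 1.77); oil bottle upright (within 0.2 rad) and within 30 mm of where it was (value of joint yellow_handle between 1.371 and 1.771 rad and height (world z) of yellow_bar below 0.1285 m and velocity of joint yellow_handle between -0.05 and 0.05 rad/s and value of joint green_handle between 1.37 and 1.77 rad and distance of oil_bottle from where it was at the start of the episode below 0.03 m and angle between oil_bottle's own z axis and vertical below 0.2 rad); the robot touches nothing.
It fails at once if the green handle is turned out of its shut position (more than 0.25 rad from 1.571) (value of joint green_handle below 1.32 rad or value of joint green_handle above 1.82 rad).
It fails at once if the oil bottle is knocked over or pushed more than 30 mm (distance of oil_bottle from where it was at the start of the episode above 0.03 m or angle between oil_bottle's own z axis and vertical above 0.4 rad).
It also fails if it takes over 32 s, if anything falls off the work surface, if the arm or the gripper's body presses on something with over 40 N, if the wrist force passes 120 N, or if a joint passes its speed limit or range.

## Robot

A 6-joint arm with a two-finger parallel gripper is mounted at the origin on the work surface. World frame = base frame: x ahead of the robot, y to its left, z up, the work surface at z = 0. Lengths are in m, angles in rad, forces in N, time in s.
With the tool pointing down it reaches from about 0.35 to 0.8 m from the base axis. Payload 7.3 kg.
Tool frame: the origin (TCP) lies between the finger pads; the fingertips stand 25 mm ahead of it and the grasp point (between the pads) lies 6 mm ahead of it; z points along the fingers, y is the direction in which the jaws open and shut (so a half turn about z gives the same grasp; the last joint's range is limited). The gripper opens to 85 mm and grips with 20 to 120 N. Pads are 22 mm wide; open, the fingers measure 114 mm over their backs; the gripper's body (76 mm by 85 mm) begins 54 mm behind the grasp point. The pads swing forward as they close: fully open they stand 13 mm farther back than shut.
Start: joints at [0.963, 0.342, 1.524, -0, 1.275, -0.146], TCP at [0.234, 0.47, 0.256] pointing down, gripper open.
Joint ranges: [-2.53, 2.53], [-0.77, 2.02], [0.04, 2.7], [-1, 4.14], [0.28, 2.66], [-3.11, 3.11]. Speed limits (rad/s): [2.57, 2.57, 3.14, 3.14, 3.14, 3.14].

## Interface

Orientations are given as a unit quaternion [x, y, z, w].
In Python, from workcell import monitor, viewer, job gives the robot as it stands.
- The arm moves only by the tool carry_out, never from a script. Its arguments are lists of equal length, an entry for each row: "delta_pos": the shift along the tool's x, y, z normalised to -1 to 1, where 1 is 400 mm, a list of three; "twist": the turn, a rotation vector about the tool's x, y, z normalised to -1 to 1, where 1 is 90 degrees, a list of three; "fingers": the closure in counts, from 0 (fully open) to 255 (shut). In form: {"delta_pos": [[x, y, z], ...], "twist": [[ax, ay, az], ...], "fingers": [fingers, ...]}. A call has 1 to 10 rows; each row shifts and turns the pose as measured when the row begins, along the tool's axes as they then stand; what a row does not reach is not made up. A row lasts 1/8 s, in which the tool goes at most 62.5 mm and 10.7 degrees, less where a joint would pass 70% of its speed; a pose out of reach is approached as far as the arm can. A call with a number of a shift or a turn outside -1 to 1 is refused whole. A call with a gripper value outside its range is refused whole. The fingers move at their own pace and stop on an object; "force" is the grip in N (left out, the last holds). Time passes only in rows, so rows that do not move let the fingers close. It gives the time, the measured TCP pose, the force and the opening at its end, in the units of the state.
- monitor.get_state(): the state, without advancing time (a new reading comes with each control period).
- viewer.snapshot(name): name is "scene" or "top" or "wrist"; returns a dict with "color" (420x560x3 uint8, blue, green, red), "fx", "fy", "cx", "cy" (pixels), "D" ([k1, k2, p1, p2, k3] as OpenCV has them; the pictures are not rectified), "T" (4x4, takes a point from camera to world coordinates). Camera axes: x right, y down, z forward; pixel columns grow to the right and rows downward; lengths in m; the calibration is good to about 2 mm. A picture is of the moment at which its call begins. There is no depth.
- job.sign_off(): hands the job in, once; it reports no verdict.
Trained networks look in the newest picture that a camera, given by its name, has taken for a name from the list of things; names that differ only in an ending like _2 or _b are one class to them, and where a whole thing is asked for, a point or a joint stands for the part that bears it (a point fixed in the world has none). Each returns a list of dicts, best first, with "conf" (0 to 1); they miss things now and then, are a little off and sometimes report something else, mostly with a low value. They report only what shows in the picture. A call takes as long as a camera call.
- viewer.spot_in(camera, target): "uv" ([column, row] in pixels, amid what is visible of it).
The state is a dict: "time": time; "joint_positions": joint angles; "joint_vel": joint speeds; "joint_efforts": joint torques, N m; "tool_pos": TCP position; "ee_rot": TCP orientation; "force": force on the tool from outside, world axes, zero at the start; "ft_torque": the same for the moment, N m; "gripper_width": finger opening in m.
Only numpy, scipy, OpenCV 4.12 (cv2) and the standard library are available. Lean on these libraries where they do the work, as an engineer would, in place of code of your own. Each camera call takes 0.05 s, during which the arm holds its last target. There are 200 camera calls.

## Working session

There is one attempt and no reset: what is moved stays moved. The work goes in short steps, Python scripts to look and compute and a tool call to move; the robot and the scene stay as the last step left them, time stands still between calls to the robot, and variables do not carry over. Pictures are saved under pics/ and viewed, about 8 in all and at most 12, crops included, and the job is handed in when it is done.

Besides the shell and the picture viewer there is one more tool, called as name(argument=value, ...), one argument or row to a line, values as JSON. carry_out: Moves the arm, as the interface text tells. Scaled input: -1 to 1 covers 400 mm each way for a shift and 90 degrees each way for a turn. Its arguments: {"type":"object","properties":{"delta_pos":{"type":"array"},"twist":{"type":"array"},"fingers":{"type":"array"},"force":{"type":"number"}},"required":["delta_pos","twist","fingers"]}

```bash
mkdir -p pics; cat > h.py <<'E'
import numpy as np, cv2
from workcell import monitor, viewer, job
def ray(s,uv):
    K=np.array([[s['fx'],0,s['cx']],[0,s['fy'],s['cy']],[0,0,1.]])
    p=cv2.undistortPoints(np.array([[uv]],float),K,np.array(s['D'],float))[0,0]
    T=np.array(s['T']); return T[:3,3],T[:3,:3]@np.array([p[0],p[1],1])
def at(s,uv,z):
    o,d=ray(s,uv); return o+d*(z-o[2])/d[2]
def tri(a,ua,b,ub):
    o1,d1=ray(a,ua);o2,d2=ray(b,ub);d1/=np.linalg.norm(d1);d2/=np.linalg.norm(d2)
    t=np.linalg.lstsq(np.c_[d1,-d2],o2-o1,rcond=None)[0]
    p,q=o1+t[0]*d1,o2+t[1]*d2
    return (p+q)/2,np.linalg.norm(p-q)
E
python3 - <<'E'
from h import *
import pickle
S={}
for c in("scene","top"):
    s=viewer.snapshot(c);S[c]=s;cv2.imwrite(f"pics/{c}0.png",s["color"])
    for n in("yellow_bar","green_handle","oil_bottle"):
        r=viewer.spot_in(c,n);print(c,n,[(np.round(x['uv'],1),round(x['conf'],2)) for x in r[:3]], [at(s,x['uv'],.137).round(3) for x in r[:1]])
    print(np.array(s['T']).round(3).tolist())
pickle.dump(S,open('s0.pkl','wb'))
print(monitor.get_state())
E
```

```text
scene yellow_bar [(array([304.5, 258.1]), 0.59)] [array([0.591, 0.148, 0.137])]
scene green_handle [(array([229.2, 172.3]), 0.82)] [array([ 0.516, -0.144,  0.137])]
scene oil_bottle [(array([446.1, 307.3]), 0.63)] [array([0.51 , 0.407, 0.137])]
[[-0.663, 0.56, -0.497, 0.941], [0.748, 0.483, -0.455, 0.404], [-0.014, -0.673, -0.739, 0.748], [0.0, 0.0, 0.0, 1.0]]
top yellow_bar [(array([227.8, 185.3]), 0.8)] [array([0.567, 0.138, 0.137])]
top green_handle [(array([347. , 210.6]), 0.53)] [array([ 0.501, -0.164,  0.137])]
top oil_bottle [(array([135.1, 226.7]), 0.82)] [array([0.462, 0.377, 0.137])]
[[-0.004, -0.997, 0.08, 0.418], [-1.0, 0.005, 0.009, -0.011], [-0.009, -0.08, -0.997, 1.328], [0.0, 0.0, 0.0, 1.0]]
{'time': 0.4, 'joint_positions': array([ 9.62941913e-01,  3.42082484e-01,  1.52421432e+00, -1.14829116e-05,
        1.27541358e+00, -1.46019036e-01]), 'joint_vel': array([ 0.00055573, -0.00111601, -0.00127185, -0.00013439, -0.00067117,
        0.00154642]), 'joint_efforts': array([-1.20502071e-03, -4.33144426e+01, -2.45985907e+01, -3.64715311e-05,
        2.07029232e-03, -4.09899894e-05]), 'tool_pos': array([0.23390715, 0.46997354, 0.2562387 ]), 'ee_rot': array([ 2.28869323e-01,  9.73457153e-01, -5.67560074e-05, -1.65603009e-05]), 'force': array([0.54601481, 0.92787366, 0.01152142]), 'ft_torque': array([-0.00346408, -0.02755989, -0.01638233]), 'gripper_width': 0.08547222369049831}
```

```bash
python3 - <<'E'
import cv2
a=cv2.imread('pics/scene0.png');b=cv2.imread('pics/top0.png')
a=cv2.resize(a[120:340,170:470],None,fx=2,fy=2);a=a[:440,:600]
b=cv2.resize(b[120:260,100:400],None,fx=2.6,fy=2.6)
cv2.imwrite('pics/a.png',a);cv2.imwrite('pics/b.png',b)
E
```

```text
(no output)
```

View pics/a.png

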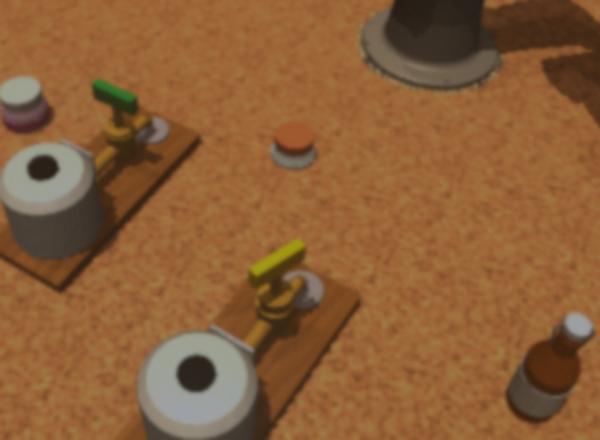

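View pics/b.png

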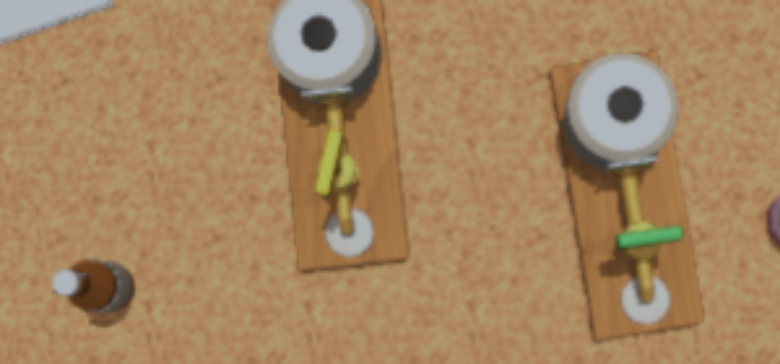

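The crops show the yellow bar at top (226,183) and scene (309,251), nearly in line with its spout. The green bar lies square at top (350,211), and the bottle is on the far left. Next I'll segment the bar for its centre and angle.

```bash
cat >> h.py <<'E'
def bar(s,near,lo=(24,120,60),hi=(34,255,255)):
    m=cv2.inRange(cv2.cvtColor(s['color'],cv2.COLOR_BGR2HSV),lo,hi)
    n,l,st,c=cv2.connectedComponentsWithStats(m)
    k=min((i for i in range(1,n) if st[i,4]>40),key=lambda i:np.hypot(*(c[i]-near)))
    r=cv2.minAreaRect(np.argwhere(l==k)[:,::-1].astype(np.float32))
    b=cv2.boxPoints(r); 
    if np.hypot(*(b[0]-b[1]))<np.hypot(*(b[1]-b[2])): b=np.roll(b,-1,0)
    return st[k,4],c[k],(b[0]+b[3])/2,(b[1]+b[2])/2,r
E
python3 - <<'E'
from h import *
import pickle
S=pickle.load(open('s0.pkl','rb'));t,c=S['top'],S['scene']
for uv in((226,183),(229,186)):
    print(cv2.cvtColor(t['color'],cv2.COLOR_BGR2HSV)[uv[1],uv[0]])
bt=bar(t,(226,183));bs=bar(c,(309,251));print(bt,bs)
print('tri',tri(t,bt[1],c,bs[1]))
e=[at(t,u,.148) for u in bt[2:4]];print(e,np.degrees(np.arctan2(*(e[1]-e[0])[1::-1])),np.linalg.norm(e[1]-e[0]))
e=[at(c,u,.137) for u in bs[2:4]];print(e)
# plug axis & canister & spout cup from crop coords
f=lambda x,y:(100+x/2.6,120+y/2.6)
print('can',at(t,f(323,38),.125),'cup',at(t,f(349,233),.0),'board edges',[at(t,f(*p),.015) for p in((301,269),(406,260),(593,339),(701,322))])
E
```

```text
[ 32 133 182]
[ 21 176  74]
(np.int32(169), array([226.27810651, 180.50887574]), array([223.31764, 194.07059], dtype=float32), array([230.16469, 163.25882], dtype=float32), ((226.7411651611328, 178.66470336914062), (6.2909836769104, 31.563385009765625), 12.528807640075684)) (np.int32(161), array([308.07453416, 248.27329193]), array([295.52942, 255.88239], dtype=float32), array([320.82355, 240.7059 ], dtype=float32), ((308.1764831542969, 248.2941436767578), (5.487954616546631, 29.497756958007812), 59.03623962402344))
tri (array([0.57686412, 0.14177023, 0.14901959]), np.float64(0.004065731088588329))
[array([0.5438325 , 0.14754895, 0.148     ]), array([0.6222413 , 0.13071367, 0.148     ])] -12.118081501255212 0.08019579948280016
[array([0.59863993, 0.13122069, 0.137     ]), array([0.53676394, 0.14570671, 0.137     ])]
can [0.70199217 0.14965117 0.125     ] cup [0.51528078 0.13619993 0.        ] board edges [array([0.47567356, 0.18620354, 0.015     ]), array([0.4848966 , 0.07320909, 0.015     ]), array([ 0.39955514, -0.1260755 ,  0.015     ]), array([ 0.41674045, -0.2421956 ,  0.015     ])]
```

```bash
python3 - <<'E'
from h import *
import pickle
S=pickle.load(open('s0.pkl','rb'));t,c=S['top'],S['scene']
for h in(27,28,29,30):
    bt=bar(t,(226,183),(h,100,60),(40,255,255));bs=bar(c,(309,251),(h,100,40),(40,255,255))
    e=[at(t,u,.148) for u in bt[2:4]];g=[at(c,u,.14) for u in bs[2:4]]
    print(h,bt[0],bt[1],bs[0],bs[1],tri(t,bt[1],c,bs[1]))
    for e in(e,g):
        d=e[1]-e[0];print('   ',(e[0]+e[1])/2,np.linalg.norm(d),np.degrees(np.arctan(d[1]/d[0])))
E
```

```text
27 118 [225.88983051 181.91525424] 110 [307.77272727 248.11818182] (array([0.57462142, 0.14158653, 0.14696531]), np.float64(0.0005470177089197232))
    [0.57498125 0.141727   0.148     ] 0.062186696003399974 -12.598078046240733
    [0.56933725 0.13921645 0.14      ] 0.05958956978248993 -13.159538270234695
28 111 [225.9009009  181.91891892] 86 [307.8255814  248.06976744] (array([0.5745629 , 0.14159117, 0.14707073]), np.float64(0.0006632617303827934))
    [0.57495252 0.14147839 0.148     ] 0.06090487835677498 -13.644984664300237
    [0.5688154  0.13933805 0.14      ] 0.058518040919571294 -13.160516800509424
29 106 [225.97169811 181.90566038] 80 [227.65   170.8125] (array([0.60249278, 0.07458424, 0.33716946]), np.float64(0.13517402221576974))
    [0.57482353 0.141077   0.148     ] 0.06104309793021475 -12.600805882176997
    [ 0.51743264 -0.15181863  0.14      ] 0.06082730672070484 -78.71286434254374
30 98 [225.92857143 181.85714286] 74 [227.21621622 170.55405405] (array([0.60278646, 0.07444973, 0.33794198]), np.float64(0.13578898170236037))
    [0.57491336 0.1410563  0.148     ] 0.05971250982162843 -12.600619098165332
    [ 0.51716789 -0.15264159  0.14      ] 0.060369937550792556 -79.90403793725845
```

carry_out(
  delta_pos=[
    [0,0,-0.12],
    [0,0,-0.05],
  ],
  twist=[
    [0,0,0],
    [0,0,0],
  ],
  fingers=[0,0],
)

```text
time: 0.65
tool_pos: [0.2335, 0.4693, 0.3241]
ee_rot: [0.229, 0.973, -0.002, -0.001]
force: [0.5, 0.0, 0.4]
gripper_width: 0.0856
```

carry_out(
  delta_pos=[
    [-0.125,-0.04,0],
    [-0.125,-0.04,0],
    [-0.125,-0.04,0],
    [-0.125,-0.04,0],
    [-0.125,-0.04,0],
    [-0.125,-0.04,0],
    [-0.125,-0.04,0],
    [-0.125,-0.04,0],
    [-0.125,-0.04,0],
  ],
  twist=[
    [0,0,0],
    [0,0,0],
    [0,0,0],
    [0,0,0],
    [0,0,0],
    [0,0,0],
    [0,0,0],
    [0,0,0],
    [0,0,0],
  ],
  fingers=[0,0,0,0,0,0,0,0,0],
)

```text
time: 1.78
tool_pos: [0.5813, 0.134, 0.327]
ee_rot: [0.225, 0.974, 0.001, 0.001]
force: [0.6, 1.1, 0.2]
gripper_width: 0.0855
```

carry_out(
  delta_pos=[
    [0,0,0],
    [0,0,0],
    [0,0,0],
  ],
  twist=[
    [0,0,-0.1],
    [0,0,-0.05],
    [0,0,0],
  ],
  fingers=[0,0,0],
)

```text
time: 2.15
tool_pos: [0.584, 0.1296, 0.3251]
ee_rot: [0.109, 0.994, 0.0, 0.0]
force: [-0.1, -0.2, -0.1]
gripper_width: 0.0854
```

```bash
cat >> h.py <<'E'
from scipy.spatial.transform import Rotation as R
def go(target,yaw):
    """shift/turn (normalised) in tool axes to put TCP at target, pointing down, tool x at yaw deg"""
    s=monitor.get_state();r=R.from_quat(s['ee_rot']);a=np.radians(yaw)
    g=R.from_matrix(np.array([[np.cos(a),np.sin(a),0],[np.sin(a),-np.cos(a),0],[0,0,-1]]))
    d=r.inv().apply(np.array(target)-s['tool_pos']);x=r.as_matrix()[:,0]
    print('t',s['time'],'pos',s['tool_pos'].round(4),'yaw',np.degrees(np.arctan2(x[1],x[0])).round(2),'F',s['force'].round(1),'w',round(s['gripper_width'],4),'j6',s['joint_positions'][5].round(3))
    print('shift',(d/.4).round(4),'mm',(d*1e3).round(1),'turn',((r.inv()*g).as_rotvec()/(np.pi/2)).round(4))
E
python3 - <<'E'
from h import *
go((.573,.141,.2),167)
s=viewer.snapshot('wrist');cv2.imwrite('pics/w1.png',s['color'])
print(np.array(s['T']).round(3).tolist(),viewer.spot_in('wrist','yellow_bar'))
import pickle;pickle.dump(s,open('w1.pkl','wb'))
E
```

```text
t 2.15 pos [0.584  0.1296 0.3251] yaw 167.49 F [-0.1 -0.2 -0.1] w 0.0854 j6 -1.262
shift [0.033  0.0215 0.3127] mm [ 13.2   8.6 125.1] turn [ 0.0005 -0.      0.0054]
[[0.215, 0.932, 0.293, 0.51], [0.977, -0.205, -0.064, 0.146], [0.0, 0.3, -0.954, 0.443], [0.0, 0.0, 0.0, 1.0]] [{'uv': [284.9, 160.7], 'conf': 0.79}]
```

View pics/w1.png

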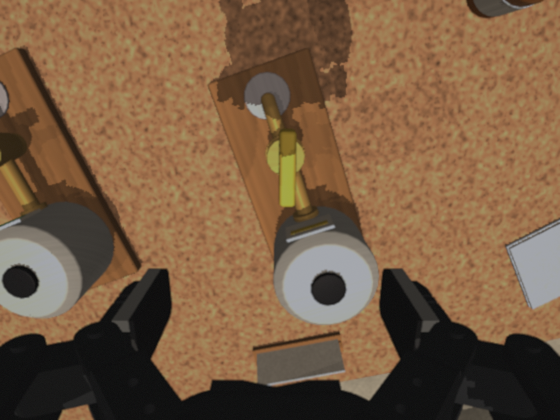

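The bar top runs (288,131) to (288,206) with its near part in shadow. The collar is at (285,157), the spout at (268,98) and the canister rim centre at about (327,282).

```bash
python3 - <<'E'
from h import *
import pickle
s=pickle.load(open('w1.pkl','rb'))
p=lambda u,z:print(u,z,at(s,u,z).round(4))
hsv=cv2.cvtColor(s['color'],cv2.COLOR_BGR2HSV)
for v in range(126,214,8):
    row=hsv[v,265:320];k=np.where((row[:,0]>=26)&(row[:,0]<=38)&(row[:,1]>130))[0]
    print(v,(k.min()+265,k.max()+265) if len(k) else None)
p((288,131),.150);p((288,206),.150)
p((285,157),.089)
p((327,280),.125)
for a in((209,86),(308,49)):p(a,.015)
for a in((140,268),(25,50)):pass
p((267,97),.0);p((270,105),.05)
E
```

```text
126 (np.int64(275), np.int64(276))
134 None
142 (np.int64(275), np.int64(278))
150 (np.int64(270), np.int64(300))
158 (np.int64(268), np.int64(302))
166 (np.int64(271), np.int64(300))
174 (np.int64(281), np.int64(293))
182 (np.int64(281), np.int64(293))
190 (np.int64(281), np.int64(297))
198 (np.int64(281), np.int64(300))
206 (np.int64(285), np.int64(291))
(288, 131) 0.15 [0.5433 0.1495 0.15  ]
(288, 206) 0.15 [0.605  0.1366 0.15  ]
(285, 157) 0.089 [0.5744 0.1421 0.089 ]
(327, 280) 0.125 [0.6968 0.1578 0.125 ]
(209, 86) 0.015 [0.4898 0.0742 0.015 ]
(308, 49) 0.015 [0.4756 0.191  0.015 ]
(267, 97) 0.0 [0.5161 0.1352 0.    ]
(270, 105) 0.05 [0.524  0.1377 0.05  ]
```

carry_out(
  delta_pos=[
    [0.032,0.018,0.1],
    [0,0,0.1],
    [0,0,0.1],
    [0,0,0],
  ],
  twist=[
    [0,0,-0.004],
    [0,0,0],
    [0,0,0],
    [0,0,0],
  ],
  fingers=[0,0,0,0],
)

```text
time: 2.75
tool_pos: [0.5727, 0.1416, 0.2041]
ee_rot: [0.108, 0.994, 0.001, 0.002]
force: [0.2, 0.4, 0.4]
gripper_width: 0.0853
```

```bash
python3 - <<'E'
from h import *
go((.574,.142,.142),168)
E
```

```text
t 2.75 pos [0.5727 0.1416 0.2041] yaw 167.62 F [0.2 0.4 0.4] w 0.0853 j6 -1.243
shift [-0.0024  0.0013  0.1552] mm [-1.   0.5 62.1] turn [ 0.0015  0.0024 -0.0042]
```

carry_out(
  delta_pos=[
    [-0.0025,0.001,0.08],
    [0,0,0.07],
    [0,0,0],
    [0,0,0],
    [0,0,0],
    [0,0,0],
    [0,0,0],
    [0,0,0],
  ],
  twist=[
    [0.0015,0.0024,-0.004],
    [0,0,0],
    [0,0,0],
    [0,0,0],
    [0,0,0],
    [0,0,0],
    [0,0,0],
    [0,0,0],
  ],
  fingers=[0,0,0,255,255,255,255,255],
  force=50,
)

```text
time: 3.75
tool_pos: [0.5796, 0.141, 0.1556]
ee_rot: [0.105, 0.994, -0.0, 0.009]
force: [1.8, 4.3, -4.5]
gripper_width: 0.0126
```

```bash
python3 - <<'E'
from h import *
go((.574,.142,.142),168)
s=viewer.snapshot('scene');cv2.imwrite('pics/s2.png',cv2.resize(s['color'][160:340,210:450],None,fx=2.5,fy=2.5))
E
```

```text
t 3.75 pos [0.5796 0.141  0.1556] yaw 167.93 F [ 1.8  4.3 -4.5] w 0.0126 j6 -1.246
shift [ 0.0149 -0.0006  0.0337] mm [ 6.  -0.3 13.5] turn [ 0.0009  0.0113 -0.0008]
```

View pics/s2.png

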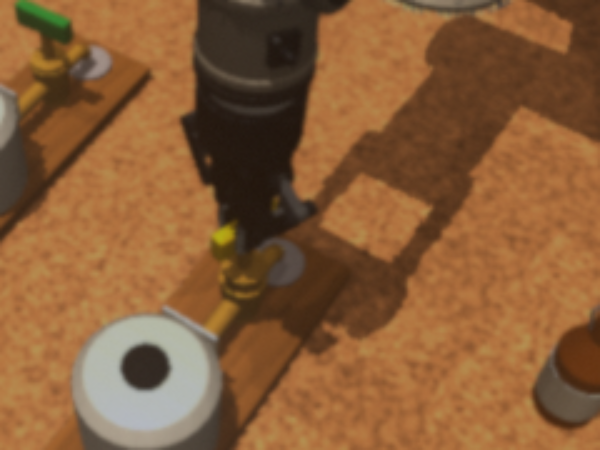

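The gripper is on the bar but about 12 mm too high, having drifted during closing. I'll open, go lower and regrip, watching the pose.

carry_out(
  delta_pos=[
    [0,0,0],
    [0,0,0],
    [0,0,0],
  ],
  twist=[
    [0,0,0],
    [0,0,0],
    [0,0,0],
  ],
  fingers=[0,0,0],
)

```text
time: 4.18
tool_pos: [0.5798, 0.1415, 0.1558]
ee_rot: [0.105, 0.994, 0.0, 0.009]
force: [-0.1, 0.2, 0.3]
gripper_width: 0.067
```

```bash
python3 - <<'E'
from h import *
go((.574,.142,.140),168)
s=viewer.snapshot('wrist');cv2.imwrite('pics/w2.png',s['color'])
E
```

```text
t 4.175 pos [0.5798 0.1415 0.1558] yaw 167.94 F [-0.1  0.2  0.3] w 0.067 j6 -1.245
shift [ 0.0151 -0.0019  0.0393] mm [ 6.  -0.8 15.7] turn [ 0.0012  0.0115 -0.0006]
```

View pics/w2.png

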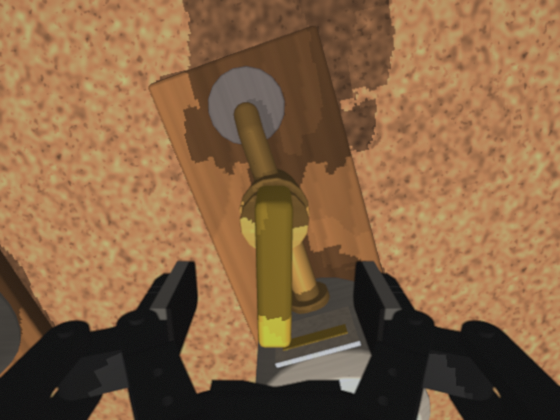

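carry_out(
  delta_pos=[
    [0.015,-0.001,0.038],
    [0,0,0],
  ],
  twist=[
    [0,0.0115,0],
    [0,0,0],
  ],
  fingers=[0,0],
)

```text
time: 4.47
tool_pos: [0.5733, 0.1425, 0.1391]
ee_rot: [0.105, 0.994, 0.001, -0.001]
force: [0.1, -0.2, -0.1]
gripper_width: 0.0858
```

```bash
python3 - <<'E'
from h import *
go((.574,.142,.140),168);print(monitor.get_state()['joint_positions'].round(3))
E
```

```text
t 4.475 pos [0.5733 0.1425 0.1391] yaw 167.95 F [ 0.1 -0.2 -0.1] w 0.0858 j6 -1.249
shift [-0.0019 -0.0009 -0.0022] mm [-0.7 -0.4 -0.9] turn [ 0.0011 -0.0013 -0.0005]
[ 0.113  0.572  1.493  0.003  1.078 -1.249]
```

carry_out(
  delta_pos=[
    [0,0,0],
    [0,0,0],
  ],
  twist=[
    [0,0,0],
    [0,0,0],
  ],
  fingers=[200,200],
  force=30,
)

```text
time: 4.72
tool_pos: [0.5734, 0.1425, 0.1389]
ee_rot: [0.105, 0.994, 0.001, -0.001]
force: [1.0, -0.1, 1.3]
gripper_width: 0.0516
```

carry_out(
  delta_pos=[
    [0,0,0],
    [0,0,0],
  ],
  twist=[
    [0,0,0],
    [0,0,0],
  ],
  fingers=[220,220],
  force=30,
)

```text
time: 4.97
tool_pos: [0.5736, 0.1424, 0.1393]
ee_rot: [0.105, 0.994, 0.001, -0.001]
force: [-1.7, -2.7, 0.9]
gripper_width: 0.0136
```

carry_out(
  delta_pos=[
    [0,0,0],
    [0,0,0],
  ],
  twist=[
    [0,0,0],
    [0,0,0],
  ],
  fingers=[240,240],
  force=30,
)

```text
time: 5.22
tool_pos: [0.5736, 0.1424, 0.1393]
ee_rot: [0.105, 0.994, 0.001, -0.001]
force: [-0.6, -0.6, 0.5]
gripper_width: 0.014
```

carry_out(
  delta_pos=[
    [0,0,0],
    [0,0,0.004],
    [0,0,0.004],
    [0,0,0.004],
    [0,0,0.004],
  ],
  twist=[
    [0,0,0],
    [0,0,0.07],
    [0,0,0.07],
    [0,0,0.07],
    [0,0,0.07],
  ],
  fingers=[255,255,255,255,255],
  force=70,
)

```text
time: 5.85
tool_pos: [0.5736, 0.1422, 0.136]
ee_rot: [0.325, 0.946, 0.001, 0.0]
force: [-2.1, -1.4, 6.2]
gripper_width: 0.0133
```

```bash
python3 - <<'E'
from h import *
go((.5736,.1424,.1293),96)
E
```

```text
t 5.85 pos [0.5736 0.1422 0.136 ] yaw 142.04 F [-2.1 -1.4  6.2] w 0.0133 j6 -0.796
shift [0.0002 0.0004 0.0167] mm [0.1 0.2 6.7] turn [ 0.0007 -0.0007  0.5116]
```

carry_out(
  delta_pos=[
    [0,0,0.006],
    [0,0,0.006],
    [0,0,0.006],
  ],
  twist=[
    [0,0,0.06],
    [0,0,0.06],
    [0,0,0.06],
  ],
  fingers=[255,255,255],
)

```text
time: 6.22
tool_pos: [0.5735, 0.1422, 0.1316]
ee_rot: [0.459, 0.888, 0.001, 0.001]
force: [-2.2, -0.1, 6.3]
gripper_width: 0.0136
```

```bash
python3 - <<'E'
from h import *
go((.5736,.1424,.1293),96)
s=viewer.snapshot('scene');cv2.imwrite('pics/s3.png',cv2.resize(s['color'][160:340,210:450],None,fx=2.5,fy=2.5))
E
```

```text
t 6.225 pos [0.5735 0.1422 0.1316] yaw 125.31 F [-2.2 -0.1  6.3] w 0.0136 j6 -0.504
shift [0.0003 0.0006 0.0058] mm [0.1 0.2 2.3] turn [ 1.500e-03 -3.000e-04  3.257e-01]
```

View pics/s3.png

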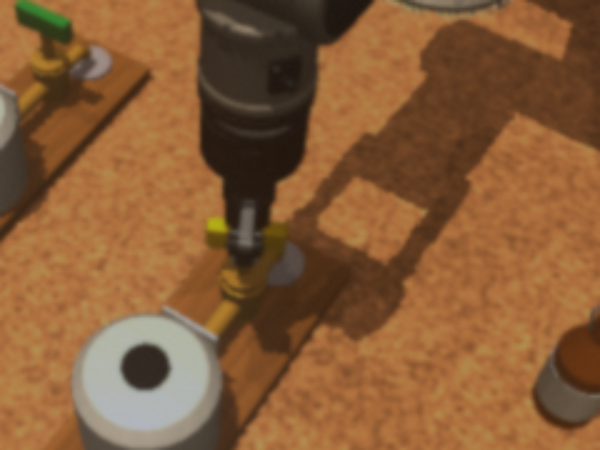

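The bar follows the gripper, with its ends at (218,232) and (273,237), and the force matches plain sinking. Turning on.

carry_out(
  delta_pos=[
    [0,0,0.004],
    [0,0,0.005],
    [0,0,0.005],
    [0,0,0.005],
    [0,0,0.005],
  ],
  twist=[
    [0,0,0.07],
    [0,0,0.07],
    [0,0,0.07],
    [0,0,0.07],
    [0,0,0.045],
  ],
  fingers=[255,255,255,255,255],
)

```text
time: 6.9
tool_pos: [0.5734, 0.1421, 0.1276]
ee_rot: [0.676, 0.737, 0.002, 0.001]
force: [-4.8, -2.3, 15.9]
gripper_width: 0.0135
```

```bash
python3 - <<'E'
from h import *
go((.5736,.1424,.1293),96)
E
```

```text
t 6.9 pos [0.5734 0.1421 0.1276] yaw 94.9 F [-4.8 -2.3 15.9] w 0.0135 j6 0.027
shift [ 0.0007  0.0007 -0.0041] mm [ 0.3  0.3 -1.7] turn [ 0.0031 -0.0005 -0.0122]
```

carry_out(
  delta_pos=[
    [0,0,0.008],
    [0,0,0.008],
  ],
  twist=[
    [0,0,0],
    [0,0,0],
  ],
  fingers=[255,255],
)

```text
time: 7.15
tool_pos: [0.5734, 0.1421, 0.1276]
ee_rot: [0.677, 0.736, 0.003, 0.002]
force: [-9.1, -1.6, 22.4]
gripper_width: 0.0135
```

carry_out(
  delta_pos=[
    [0,0,0],
    [0,0,0],
    [0,0,0],
    [0,0,0],
    [0,0,0],
  ],
  twist=[
    [0,0,0],
    [0,0,0],
    [0,0,0],
    [0,0,0],
    [0,0,0],
  ],
  fingers=[220,0,0,0,0],
)

```text
time: 7.78
tool_pos: [0.5735, 0.1422, 0.1275]
ee_rot: [0.677, 0.736, 0.003, 0.002]
force: [-0.2, -0.8, 0.9]
gripper_width: 0.0838
```

carry_out(
  delta_pos=[
    [0,0,-0.05],
    [0,0,-0.1],
    [0,0,-0.14],
    [0,0,-0.14],
    [0,0,-0.1],
    [0,0,0],
  ],
  twist=[
    [0,0,0],
    [0,0,0],
    [0,0,0],
    [0,0,0],
    [0,0,0],
    [0,0,0],
  ],
  fingers=[0,0,0,0,0,0],
)

```text
time: 8.52
tool_pos: [0.5716, 0.1418, 0.3447]
ee_rot: [0.677, 0.736, 0.002, 0.001]
force: [-0.2, -0.4, 0.0]
gripper_width: 0.0854
```

```bash
python3 - <<'E'
from h import *
go((.5736,.1424,.1293),96)
s=viewer.snapshot('wrist');cv2.imwrite('pics/w4.png',s['color'])
import pickle;pickle.dump(s,open('w4.pkl','wb'))
print(viewer.spot_in('wrist','yellow_bar'))
E
```

```text
t 8.525 pos [0.5716 0.1418 0.3447] yaw 94.81 F [-0.2 -0.4  0. ] w 0.0854 j6 0.029
shift [5.000e-04 2.200e-03 5.386e-01] mm [2.000e-01 9.000e-01 2.154e+02] turn [ 0.0035 -0.0006 -0.0133]
[{'uv': [200.0, 385.6], 'conf': 0.28}]
```

View pics/w4.png

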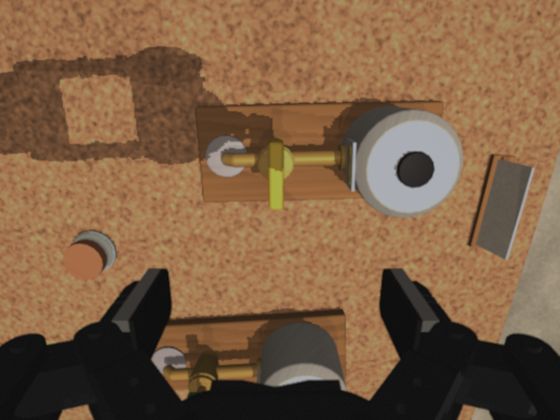

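The bar stands visibly square across the spout, from (276,141) to (277,208). The spout runs along row 159. Now numeric checks of angle, height, bottle and green bar.

```bash
python3 - <<'E'
from h import *
import pickle
w=pickle.load(open('w4.pkl','rb'));S=pickle.load(open('s0.pkl','rb'))
yaw=lambda a,b:np.degrees(np.arctan2(*(b-a)[1::-1]))
a,b=at(w,(276,141),.139),at(w,(277,208),.139);print('bar',a,b,np.linalg.norm(b-a),yaw(a,b))
for p,q,z in(((228,159.5),(340,158),.055),((197,107),(442,102),.015),((204,201),(357,197.5),.015)):print('axis',yaw(at(w,p,z),at(w,q,z)))
c=viewer.snapshot('scene');cv2.imwrite('pics/s5.png',cv2.resize(c['color'][140:340,190:470],None,fx=2.8,fy=2.8))
for n in('green_handle','oil_bottle','yellow_bar'):print(n,[(x['uv'],x['conf']) for x in viewer.spot_in('scene',n)[:2]])
t=viewer.snapshot('top')
for n in('green_handle','oil_bottle'):print(n,[(x['uv'],x['conf']) for x in viewer.spot_in('top',n)[:2]])
K=np.array([[c['fx'],0,c['cx']],[0,c['fy'],c['cy']],[0,0,1.]]);T=np.linalg.inv(np.array(c['T']))
for h in(.126,.129,.137):
    P=np.array([[x+dx,y,h+13e-3] for x,y in((a[0],a[1]),(b[0],b[1])) for dx in(-.007,.007)])
    print(h,np.round((cv2.projectPoints(P,cv2.Rodrigues(T[:3,:3])[0],T[:3,3],K,np.array(c['D'],float))[0][:,0]-[190,140])*2.8,1).tolist())
E
```

```text
bar [0.57175026 0.17467945 0.139     ] [0.57810244 0.1121819  0.139     ] 0.06281953451481895 -84.19645259498883
axis 5.638183144885379
axis 6.210763021952112
axis 6.180047617018784
green_handle [([226.9, 171.1], 0.9)]
oil_bottle [([445.4, 305.6], 0.85)]
yellow_bar [([305.8, 260.4], 0.62)]
green_handle [([347.7, 209.9], 0.71)]
oil_bottle [([131.1, 227.4], 0.96)]
0.126 [[375.1, 326.1], [362.8, 338.7], [299.9, 284.8], [287.2, 296.6]]
0.129 [[375.5, 323.5], [363.1, 336.2], [299.9, 282.2], [287.2, 294.0]]
0.137 [[376.3, 316.7], [363.8, 329.4], [300.2, 275.2], [287.4, 287.1]]
```

View pics/s5.png

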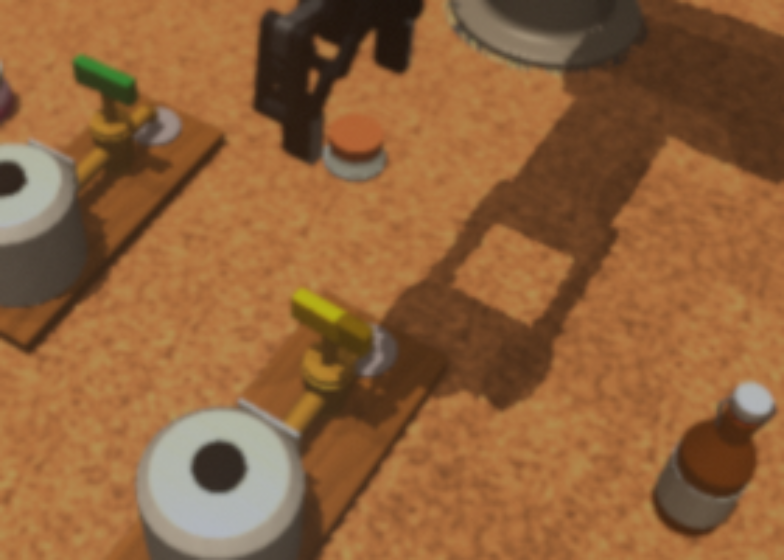

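The bar's top corners, at about (293,296), (372,327) and (361,339), match the projection for a 126 mm height. Green and the bottle are unmoved.

```bash
python3 -c "
from h import *
print(job.sign_off(),monitor.get_state()['time'])"
```

```text
the job is handed in; nothing more can be done
the job is handed in; nothing more can be done
```

I turned the yellow bar about 73° clockwise while pressing the plug down about 11.7 mm to its hard stop. Then I let go, raised the gripper clear and handed the job in at about 9 s; no verdict is reported.

- **Bar angle:** the last wrist picture puts the bar at -84.2° and the spout axis at 5.6 to 6.2°, so it is square to the spout within about 1°.
- **Plug height:** at the stop the push force rose to 22 N with no further sinking. In the scene picture the bar's top corners match a bar height of about 126 mm, fully home.
- **Part turned and part pressed:** I inferred this from the gripper, not from the bar itself. At about 61° from open the plug had sunk about 7.7 mm, inside the 35 to 80° and 3.5 to 10 mm windows.
- **Green tap and bottle:** the detector positions differ from the start by at most 4 pixels, and both look undisturbed in the picture. I did not measure the green handle's angle afresh.

**What went wrong:** on the first grasp the gripper ended about 12 mm too high and 6 mm off along x. I opened it, went lower and took a clean 14 mm grip. The detector's last report of the yellow bar in the wrist picture was wrong (confidence 0.28), so I used the picture instead.

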